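# Sweep the coin weights into the bench pen

## Task

Clear the bench for the next timer test: with your fingertips, sweep both steel coin weights, the large and the small, along the bench top through the open side of the low three-sided metal pen until each lies flat and wholly inside it. Slide them steadily; do not lift, tip or flick them. Leave the brass star wheel, the chrome dome cap and the grey faceplate where they are.

Things in the scene. Friction and masses are not known exactly. Their poses are not given: they have to be found in the camera images.
- pen: Fixed low three-sided aluminium pen with no floor or sill: the bench runs level into it. Inside 100 mm deep (x -50 to +50) and 160 mm wide (y -80 to +80); walls 6 mm thick, 22 mm high: back wall at +x, side walls at +y and -y (2 mm high screw flanges outside them, to y +-102), -x side fully open, facing the robot within 0.4 rad. Origin: centre of the inside, at bench height.
- big_coin: Large steel coin weight: a plain disc 46 mm in diameter, 12 mm thick, about 155 g, lying flat on the bench 140 to 180 mm before the pen's centre. It slides with ordinary dry friction. Origin at the centre of its underside, z up.
- small_coin: Small steel coin weight: a plain disc 34 mm in diameter, 12 mm thick, about 85 g, lying flat on the bench 140 to 180 mm before the pen's centre, beside the large one. Origin at the centre of its underside, z up.
- star_wheel: Loose brass six-armed star wheel, 62 mm across the arms, 8 mm thick with a hub 16 mm high, lying flat to one side of the pen's open side. Origin at the centre of its underside. Not part of the work.
- dome_cap: Loose chrome dome cap, 50 mm in diameter, 30 mm high, standing to the other side of the pen's open side. Origin at the centre of its underside. Not part of the work.
- faceplate: Loose dull grey zinc faceplate with a round hole, 80 x 100 x 5 mm, lying flat on the bench to the robot's right. Origin at the centre of its underside. Not part of the work.
- test_rig: Timer test rig, fixed: a grey case 160 mm (x) by 200 mm (y) by 158 mm high with a large fluted black knob on its -x face (sticking out to x = -112 mm), on the robot's left, knob facing the work. Origin at the centre of its underside. Not part of the work.

How it is judged:
By the outcome, as a careful person would: the job done as asked, in the order asked, and still so for the second after the job is handed in, with the robot touching nothing.
It also fails if it takes over 54 s, if anything falls off the work surface, if the arm or the gripper's body presses on something with over 40 N, if the wrist force passes 120 N, or if a joint passes its speed limit or range.

## Robot

A 6-joint arm with a two-finger parallel gripper is mounted at the origin on the work surface. World frame = base frame: x ahead of the robot, y to its left, z up, the work surface at z = 0. Lengths are in m, angles in rad, forces in N, time in s.
With the tool pointing down it reaches from about 0.3 to 0.875 m from the base axis. Payload 6.4 kg.
Tool frame: the origin (TCP) lies on the centre line of the jaws, within the pads' length; the fingertips stand 8 mm ahead of it and the grasp point (between the pads) lies 11 mm behind it; z points along the fingers, y is the line along which they close (so a half turn about z gives the same grasp; the last joint's range is limited). The gripper opens to 88 mm and grips with 3 to 60 N. Pads are 18 mm wide; open, the fingers measure 123 mm over their backs; the gripper's body (75 mm by 187 mm) begins 45 mm behind the grasp point.
Start: joints at [-1.337, 0.181, 1.607, -0, 1.354, -0.206], TCP at [0.245, -0.52, 0.216] pointing down, gripper open.
Joint ranges: [-2.99, 2.99], [-0.89, 2.07], [0.3, 2.58], [-1.14, 4.28], [0, 2.63], [-3.12, 3.12]. Speed limits (rad/s): [2.57, 2.57, 3.01, 3.14, 3.14, 3.14].

## Interface

Orientations are given as [roll, pitch, yaw] about the fixed x, y, z axes, in that order (R = Rz(yaw) Ry(pitch) Rx(roll)).
In Python, from bench import r gives the robot as it stands.
- The arm moves only by the tool play_rows, never from a script. Its arguments are lists of equal length, an entry for each row: "dp": the shift along the tool's x, y, z in mm, a list of three; "twist": the turn, a rotation vector about the tool's x, y, z in degrees, a list of three; "gripper": the closure in counts, from 0 (fully open) to 255 (shut). A call has exactly 10 rows; each row is the pose to reach, as a shift and turn from the pose commanded when the call began, along the tool's axes at that moment; what a row does not reach only later rows make up. A row lasts 1/12 s, in which the tool goes at most 41.7 mm and 7.16 degrees, less where a joint would pass 70% of its speed; a pose out of reach is approached as far as the arm can. A call with a gripper value outside its range is refused whole. The fingers move at their own pace and stop on an object; "force" is the grip in N (left out, the last holds). Time passes only in rows, so rows that repeat a pose let the fingers close, or fill a call up. It gives the time, the measured TCP pose, the force, the opening and the grip force at its end, in the units of the state.
- r.get_state(): the state, without advancing time (a new reading comes with each control period).
- r.camera(name): name is "side" or "top"; returns (picture, depth): 480x640x3 uint8, red, green, blue; 480x640 float32, m along the optical axis (not along the pixel's ray), 0 where there is no reading.
- r.get_calibration(name): a dict with "fx", "fy", "cx", "cy" (pixels), "xyz" and "attitude" of the camera in the world. Camera axes: x right, y down, z forward; pixel columns grow to the right and rows downward; lengths in m; the calibration is good to about 2 mm. A picture is of the moment at which its call begins. get_calibration takes no time and is no camera call.
- r.close_job(): hands the job in; it is judged then, once.
The state is a dict: "clock": time; "qpos": joint angles; "qvel": joint speeds; "effort": joint torques, N m; "tool_pos": TCP position; "tcp_rot": TCP orientation; "contact_force": force on the tool from outside, world axes, zero at the start; "wrist_torque": the same for the moment, N m; "gripper_width": finger opening in m; "gripper_force": force on a finger pad.
Only numpy, scipy, OpenCV 4.12 (cv2) and the standard library are available. Lean on these libraries where they do the work, as an engineer would, in place of code of your own. Each camera call takes 0.05 s, during which the arm holds its last target. There are 200 camera calls.

## Working session

There is one attempt and no reset: what is moved stays moved. The work goes in short steps, Python scripts to look and compute and a tool call to move; the robot and the scene stay as the last step left them, time stands still between calls to the robot, and variables do not carry over. Pictures are saved under pics/ and viewed, at most 11 in all, crops included, and the job is handed in when it is done.

Besides the shell and the picture viewer there is one more tool, called after "Request:" as name(argument=value, ...), one argument or row to a line, values as JSON. play_rows: Moves the arm, as the interface text tells. Its arguments: {"type":"object","properties":{"dp":{"type":"array"},"twist":{"type":"array"},"gripper":{"type":"array"},"force":{"type":"number"}},"required":["dp","twist","gripper"]}

```bash
mkdir -p pics; python3 - <<'E'
from bench import r
import cv2,numpy as np
for n in("top","side"):
    p,d=r.camera(n); cv2.imwrite(f"pics/{n}0.png",p[:,:,::-1]); np.save(f"pics/{n}0.npy",d); print(n,r.get_calibration(n))
s=r.get_state();print(s)
E
```

```text
top {'fx': 468.27495809418923, 'fy': 468.27495809418923, 'cx': 322.8902626016156, 'cy': 243.37511033314215, 'xyz': array([0.50984467, 0.08175965, 1.0908574 ]), 'attitude': array([-3.08216137, -0.02202398, -1.55516926])}
side {'fx': 596.9471531491387, 'fy': 596.9471531491387, 'cx': 306.08260841446867, 'cy': 236.7255664347212, 'xyz': array([-0.08717723, -1.04276934,  1.00255278]), 'attitude': array([-2.20728000e+00, -5.66232284e-04, -5.43432930e-01])}
{'clock': 0.1, 'qpos': array([-1.33728243e+00,  1.81455567e-01,  1.60788326e+00, -1.11240336e-05,
        1.35377179e+00, -2.06288882e-01]), 'qvel': array([-1.12360382e-03, -7.78474910e-04, -2.09849915e-03,  9.96014562e-04,
        4.45952722e-04,  7.32311252e-05]), 'effort': array([ 4.13925554e-04, -4.34818375e+01, -3.42696369e+01,  7.03925220e-02,
        3.40125721e-02, -4.14512090e-05]), 'tool_pos': array([ 0.2447132 , -0.51977724,  0.21511849]), 'tcp_rot': array([-3.14010465e+00, -3.00293810e-04,  4.39804961e-01]), 'contact_force': array([-0.32884886,  0.3109489 ,  0.17625688]), 'wrist_torque': array([ 0.06056624,  0.01800191, -0.00368776]), 'gripper_force': 0.0, 'gripper_width': 0.0882855807350024}
```

View pics/top0.png

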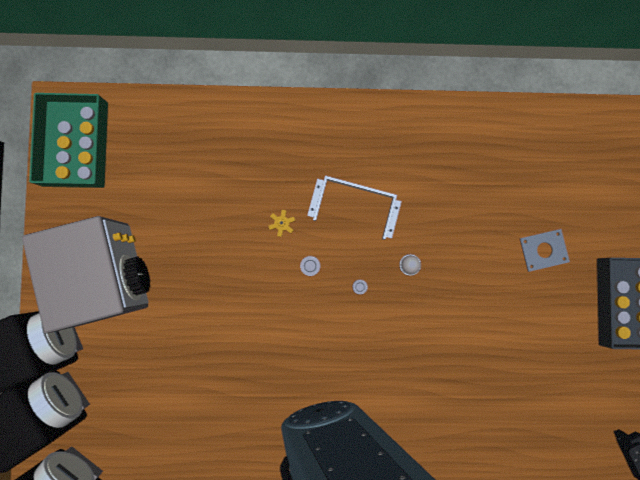

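View pics/side0.png

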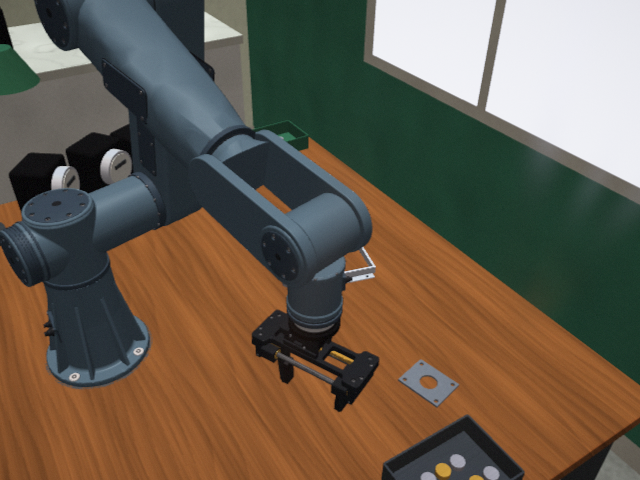

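The top view shows the big coin at (310,266), the small coin at (360,287), the dome at (410,265), the star at (281,223) and the pen with its back corners near (326,179) and (397,196). In the side view the arm hides the coins.

```bash
cat > h.py <<'E'
import numpy as np,cv2
from scipy.spatial.transform import Rotation as R
from bench import r
def ray(n,px,z):
    c=r.get_calibration(n); M=R.from_euler('xyz',c['attitude']).as_matrix()
    px=np.atleast_2d(px).astype(float)
    d=np.c_[(px[:,0]-c['cx'])/c['fx'],(px[:,1]-c['cy'])/c['fy'],np.ones(len(px))]@M.T
    return (c['xyz']+d*((z-c['xyz'][2])/d[:,2])[:,None])[:,:2]
def blobs(p,lo=30):
    hsv=cv2.cvtColor(p,cv2.COLOR_RGB2HSV)
    m=((hsv[:,:,1]<90)&(hsv[:,:,2]>90)).astype('uint8'); m[:, :230]=0; m[:165]=0; m[320:]=0; m[:,480:]=0
    n,l,s,c=cv2.connectedComponentsWithStats(m)
    return m,l,[(i,s[i],c[i]) for i in range(1,n) if s[i][4]>lo]
E
python3 - <<'E'
from h import *
p=cv2.imread('pics/top0.png')[:,:,::-1].copy()
m,l,b=blobs(p)
for i,s,c in b:
    print(s,c.round(1),ray('top',c,.012).round(4))
    if s[4]>0:
        box=cv2.boxPoints(cv2.minAreaRect(np.argwhere(l==i)[:,::-1].astype('float32')));print('   ',ray('top',box,.012).round(3).tolist())
print(ray('top',[281,223],.008))
c=p[165:305,255:435];cv2.imwrite('pics/c.png',cv2.resize(c,None,fx=4.2,fy=4.2,interpolation=cv2.INTER_CUBIC)[:,:,::-1])
E
```

```text
[ 307  175   95   65 1125] [355.4 202.3] [[ 0.6714 -0.015 ]]
    [[0.633, 0.1], [0.739, 0.073], [0.689, -0.126], [0.582, -0.098]]
[399 254  22  22 379] [409.8 264.3] [[ 0.5293 -0.1426]]
    [[0.53, -0.108], [0.564, -0.142], [0.529, -0.177], [0.495, -0.143]]
[300 256  21  20 332] [309.8 265.5] [[0.5229 0.0883]]
    [[0.544, 0.111], [0.545, 0.065], [0.501, 0.065], [0.501, 0.11]]
[352 279  16  16 186] [359.6 286.4] [[ 0.4766 -0.027 ]]
    [[0.476, -0.004], [0.501, -0.028], [0.478, -0.051], [0.454, -0.027]]
[[0.62032912 0.15678945]]
```

View pics/c.png

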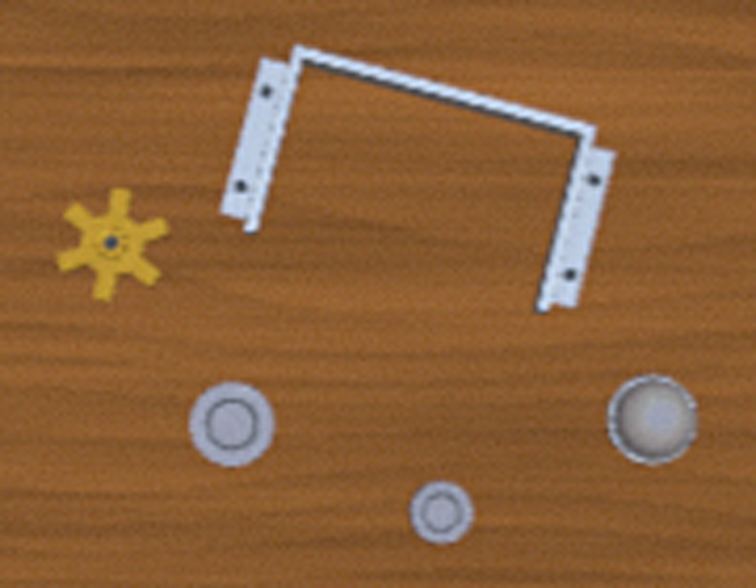

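```bash
cat >> h.py <<'E'
def delta(x,y,z,yaw):
    s=r.get_state(); A=R.from_euler('xyz',s['tcp_rot']); B=R.from_euler('xyz',[np.pi,0,yaw])
    print('t',s['clock'],s['tool_pos'].round(4),s['tcp_rot'].round(3),'dp',(A.inv().apply(np.array([x,y,z])-s['tool_pos'])*1000).round(1),'tw',np.degrees((A.inv()*B).as_rotvec()).round(2))
E
python3 - <<'E'
from h import *
print(ray('top',[[315,219.8],[383.8,238.8],[326,177],[396,196]],.022).round(4))
delta(.469,.115,.1,-.463)
E
```

```text
[[ 0.6277  0.0782]
 [ 0.5867 -0.0804]
 [ 0.7273  0.0544]
 [ 0.6862 -0.1079]]
t 0.1 [ 0.2447 -0.5198  0.2151] [-3.14 -0.    0.44] dp [ 473.2 -478.7  116. ] tw [-9.000e-02  2.000e-02  5.173e+01]
```

Request:
play_rows(
  dp=[
    [473,-479,0],
    [473,-479,0],
    [473,-479,0],
    [473,-479,0],
    [473,-479,0],
    [473,-479,0],
    [473,-479,0],
    [473,-479,0],
    [473,-479,0],
    [473,-479,0],
  ],
  twist=[
    [0,0,51.7],
    [0,0,51.7],
    [0,0,51.7],
    [0,0,51.7],
    [0,0,51.7],
    [0,0,51.7],
    [0,0,51.7],
    [0,0,51.7],
    [0,0,51.7],
    [0,0,51.7],
  ],
  gripper=[185,185,185,185,185,185,185,185,185,185],
)

```text
clock: 0.93
tool_pos: [0.3802, -0.1356, 0.2159]
tcp_rot: [-3.142, -0.0, -0.464]
contact_force: [-0.2, -0.2, 0.1]
gripper_width: 0.0246
gripper_force: 0.0
```

```bash
python3 -c "
from h import *
delta(.469,.115,.06,-.463);print(r.get_state()['gripper_width'])"
```

```text
t 0.9333 [ 0.3802 -0.1356  0.2159] [-3.142 -0.    -0.464] dp [ -32.7 -263.8  155.9] tw [-0.   -0.01 -0.03]
0.024579390317866157
```

Request:
play_rows(
  dp=[
    [-33,-264,0],
    [-33,-264,0],
    [-33,-264,50],
    [-33,-264,100],
    [-33,-264,140],
    [-33,-264,140],
    [-33,-264,140],
    [-33,-264,140],
    [-33,-264,140],
    [-33,-264,140],
  ],
  twist=[
    [0,0,0],
    [0,0,0],
    [0,0,0],
    [0,0,0],
    [0,0,0],
    [0,0,0],
    [0,0,0],
    [0,0,0],
    [0,0,0],
    [0,0,0],
  ],
  gripper=[185,185,185,185,185,185,185,185,185,185],
)

```text
clock: 1.77
tool_pos: [0.4671, 0.114, 0.0746]
tcp_rot: [3.14, 0.003, -0.46]
contact_force: [0.1, 0.0, 0.1]
gripper_width: 0.0245
gripper_force: 0.0
```

```bash
python3 -c "
from h import *
delta(.469,.115,.011,-.463)
p,d=r.camera('top');cv2.imwrite('pics/t1.png',cv2.resize(p[165:345,235:475],None,fx=3,fy=3)[:,:,::-1])
p,d=r.camera('side');cv2.imwrite('pics/s1.png',p[:,:,::-1])"
```

```text
t 1.7667 [0.4671 0.114  0.0746] [ 3.14e+00  3.00e-03 -4.60e-01] dp [ 1.5 -1.8 63.6] tw [0.11 0.19 0.17]
```

View pics/s1.png

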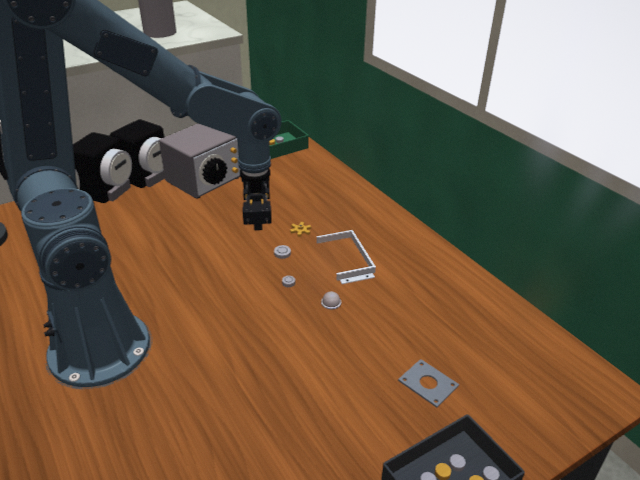

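The side view shows the fingers clear, at (258,228), behind the big coin at (282,251). The small coin is at (288,281) and the pen is unobstructed. I'll cross-check the coin positions from this view.

```bash
python3 -c "
from h import *
p=cv2.imread('pics/s1.png')[:,:,::-1].copy()
h=cv2.cvtColor(p,cv2.COLOR_RGB2HSV);m=((h[:,:,1]<90)&(h[:,:,2]>90)).astype('uint8');m[:243]=0;m[290:]=0;m[:,:270]=0;m[:,300:]=0
n,l,s,c=cv2.connectedComponentsWithStats(m)
for i in range(1,n):
  if s[i][4]>30: print(s[i],ray('side',c[i],.010).round(4))
"
```

```text
[274 245  17  12 160] [[0.5196 0.087 ]]
[282 276  14   9 100] [[ 0.473  -0.0282]]
```

Request:
play_rows(
  dp=[
    [0,-2,20],
    [0,-2,40],
    [0,-2,50],
    [0,-2,57],
    [0,-2,61],
    [0,-2,63],
    [0,-2,63],
    [0,-2,63],
    [0,-2,63],
    [0,-2,63],
  ],
  twist=[
    [0,0,0],
    [0,0,0],
    [0,0,0],
    [0,0,0],
    [0,0,0],
    [0,0,0],
    [0,0,0],
    [0,0,0],
    [0,0,0],
    [0,0,0],
  ],
  gripper=[185,185,185,185,185,185,185,185,185,185],
)

```text
clock: 2.7
tool_pos: [0.4699, 0.1153, 0.0135]
tcp_rot: [-3.141, -0.001, -0.462]
contact_force: [0.3, 0.3, 0.5]
gripper_width: 0.0242
gripper_force: 0.0
```

```bash
python3 -c "
from h import *
delta(.469,.115,.011,-.463)"
```

```text
t 2.7 [0.4699 0.1153 0.0135] [-3.141e+00 -1.000e-03 -4.620e-01] dp [-0.7  0.6  2.5] tw [-0.03 -0.05  0.04]
```

Request:
play_rows(
  dp=[
    [6,0,2],
    [14,0,2],
    [20,0,2],
    [25,0,2],
    [31,0,2],
    [38,0,2],
    [46,0,2],
    [54,0,2],
    [62,0,2],
    [70,0,2],
  ],
  twist=[
    [0,0,0],
    [0,0,0],
    [0,0,0],
    [0,0,0],
    [0,0,0],
    [0,0,0],
    [0,0,0],
    [0,0,0],
    [0,0,0],
    [0,0,0],
  ],
  gripper=[185,185,185,185,185,185,185,185,185,185],
)

```text
clock: 3.53
tool_pos: [0.5329, 0.0835, 0.011]
tcp_rot: [-3.142, -0.0, -0.463]
contact_force: [0.2, 0.8, -0.2]
gripper_width: 0.0242
gripper_force: 0.0
```

```bash
python3 -c "
from h import *
p,d=r.camera('side');cv2.imwrite('pics/s2.png',cv2.resize(p[180:330,220:420],None,fx=4,fy=4)[:,:,::-1])
delta(.469+.895*.186,.115-.446*.186,.011,-.463)
"
```

```text
t 3.5833 [0.5345 0.0828 0.0113] [-3.141e+00 -2.000e-03 -4.630e-01] dp [113.1   0.3   0.6] tw [-0.03 -0.11 -0.01]
```

View pics/s2.png

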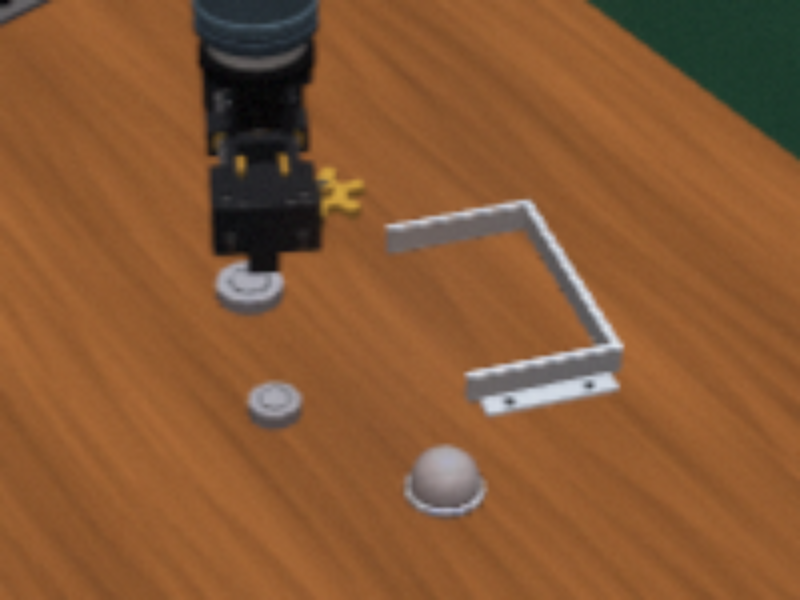

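The crop shows the near finger ending at about (262,270), overlapping the coin at (250,288). The coin still sits at its old pixel position, so I need to check this before pushing on.

```bash
cat >> h.py <<'E'
def proj(n,P):
    c=r.get_calibration(n); M=R.from_euler('xyz',c['attitude']).as_matrix()
    q=(np.atleast_2d(P)-c['xyz'])@M
    return np.c_[q[:,0]/q[:,2]*c['fx']+c['cx'],q[:,1]/q[:,2]*c['fy']+c['cy']]
E
python3 -c "
from h import *
s=r.get_state();A=R.from_euler('xyz',s['tcp_rot'])
for y in(12,29):
  for x in (-9,9):
    print(x,y,proj('side',s['tool_pos']+A.apply([x/1e3,y/1e3,.008])).round(1))
for c in ([.521,.0875,.006],[.561,.0697,.006]): print('coin',proj('side',c).round(1))
p,d=r.camera('side')
for v in range(240,262,2): print(v,d[v,270:300:2].round(3))
"
```

```text
-9 12 [[284.5 254.2]]
9 12 [[291.1 253.9]]
-9 29 [[284.8 258.1]]
9 29 [[291.5 257.8]]
coin [[282.4 251.2]]
coin [[298.4 250. ]]
240 [1.673 1.678 1.498 1.496 1.493 1.486 1.493 1.492 1.495 1.495 1.498 1.503
 1.503 1.499 1.498]
242 [1.663 1.668 1.665 1.495 1.499 1.498 1.496 1.498 1.498 1.5   1.504 1.497
 1.503 1.501 1.509]
244 [1.661 1.661 1.659 1.66  1.659 1.664 1.66  1.581 1.576 1.576 1.58  1.655
 1.661 1.67  1.659]
246 [1.654 1.648 1.651 1.651 1.637 1.632 1.632 1.586 1.581 1.577 1.586 1.657
 1.658 1.65  1.651]
248 [1.649 1.644 1.644 1.63  1.632 1.627 1.627 1.626 1.62  1.621 1.631 1.652
 1.648 1.641 1.647]
250 [1.645 1.641 1.624 1.627 1.609 1.616 1.612 1.618 1.624 1.616 1.626 1.636
 1.636 1.638 1.641]
252 [1.631 1.624 1.62  1.614 1.608 1.613 1.614 1.616 1.607 1.617 1.615 1.624
 1.633 1.632 1.632]
254 [1.623 1.619 1.621 1.614 1.601 1.607 1.61  1.603 1.605 1.607 1.624 0.
 1.631 1.625 1.621]
256 [1.609 1.615 1.619 1.611 1.61  1.607 1.61  1.599 1.607 1.613 1.618 1.613
 1.62  1.619 1.62 ]
258 [1.61  1.613 1.603 1.597 1.608 1.608 1.609 1.607 1.604 1.611 1.614 1.609
 1.607 1.607 1.612]
260 [1.605 1.605 1.601 1.605 1.601 1.602 1.606 1.596 1.599 1.604 1.6   1.604
 1.602 1.596 1.604]
```

```bash
python3 -c "
from h import *
c=r.get_calibration('side');M=R.from_euler('xyz',c['attitude']).as_matrix()
p,d=r.camera('side');
for u,v in((286,246),(288,246),(280,252),(240,300),(330,300),(287,243)):
  D=np.median(d[v-1:v+1,u-1:u+2]);print(u,v,(c['xyz']+M@np.array([(u-c['cx'])/c['fx']*D,(v-c['cy'])/c['fy']*D,D])).round(4))
s=r.get_state();print(s['tool_pos'],s['contact_force'],s['gripper_width'])
"
```

```text
286 246 [0.517  0.059  0.0441]
288 246 [0.5222 0.0576 0.043 ]
280 252 [0.5107 0.082  0.0112]
240 300 [ 0.34   -0.0202 -0.0026]
330 300 [ 0.5167 -0.1562  0.0205]
287 243 [0.506  0.0332 0.0751]
[0.53261796 0.08359617 0.01096875] [-0.35345187  0.12261204 -0.17040708] 0.024162996622935758
```

```bash
python3 -c "
from h import *
def f(T,yaw):
  A=R.from_euler('xyz',[np.pi,0,yaw])
  for nm,q in dict(tipL=[-9,29.5,8],tipR=[9,29.5,8],inR=[9,12,8],bodyL=[-37,93,-56],bodyR=[37,93,-56]).items(): print(nm,proj('side',np.array(T)+A.apply(np.array(q)/1e3)).round(1))
print('s1');f([.4671,.114,.0746],-.46)
print('now');f([.5326,.0836,.011],-.463)
print('start');A=0;f([.2447,-.5198,.2151],.44)
a=cv2.imread('pics/s1.png');b,d=r.camera('side');cv2.imwrite('pics/s3.png',np.hstack([cv2.resize(a[190:270,230:310],None,fx=5,fy=5),cv2.resize(b[190:270,250:330,::-1],None,fx=5,fy=5)]))
"
```

```text
s1
tipL [[256.  241.2]]
tipR [[262.9 240.9]]
inR [[262.7 236.9]]
bodyL [[243.7 236.4]]
bodyR [[273.8 234.9]]
now
tipL [[284.1 258.4]]
tipR [[290.8 258.1]]
inR [[290.4 254.1]]
bodyL [[273.8 254.8]]
bodyR [[302.9 253.3]]
start
tipL [[326.6 416. ]]
tipR [[332.6 408.3]]
inR [[323.4 403.3]]
bodyL [[354.4 422.1]]
bodyR [[378.5 388.3]]
```

View pics/s3.png

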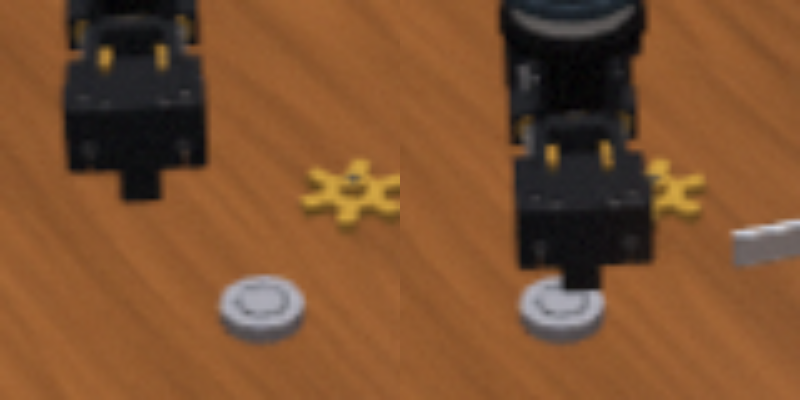

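The crops show the whole gripper about 10 px higher than the reported pose predicts, in both views. At tip row 247 instead of 258, the fingers passed above the coin and it hasn't moved. I'll work out that offset from depth.

```bash
python3 -c "
from h import *
c=r.get_calibration('side');M=R.from_euler('xyz',c['attitude']).as_matrix()
p,d=r.camera('side')
s=r.get_state();A=R.from_euler('xyz',s['tcp_rot'])
def W(u,v): 
  D=d[v,u];return c['xyz']+M@np.stack([(u-c['cx'])/c['fx']*D,(v-c['cy'])/c['fy']*D,D])
for n,us,vs in(('finger',range(284,289),range(244,247)),('bodyface',range(278,298,2),range(233,241)),('coin',range(277,286),range(249,252)),('bench',range(250,270,2),range(240,260,2))):
  P=np.array([W(u,v) for u in us for v in vs]);Q=A.inv().apply(P-s['tool_pos'])*1e3
  print(n,np.median(P,0).round(4),'tool frame',np.median(Q,0).round(1),Q[:,2].min().round(),Q[:,2].max().round())
t=s['tool_pos'];print(proj('side',[t,t+[0,0,.01],t+[0,.01,0]]).round(1))
p,d=r.camera('top')
c=r.get_calibration('top');M=R.from_euler('xyz',c['attitude']).as_matrix()
g=cv2.cvtColor(p,cv2.COLOR_RGB2GRAY); cv2.imwrite('pics/t2.png',cv2.resize(p[165:365,235:475],None,fx=3,fy=3)[:,:,::-1])
"
```

```text
finger [0.5181 0.0609 0.0447] tool frame [ -1.7  26.9 -33.9] -40.0 -31.0
bodyface [0.4909 0.0047 0.1208] tool frame [  -1.3   88.9 -110.1] -128.0 -92.0
coin [0.5163 0.087  0.0126] tool frame [-14.8   3.6  -1.8] -991.0 5.0
bench [ 0.4743  0.1372 -0.001 ] tool frame [-74.4 -22.1  11.8] -991.0 16.0
[[286.4 249.3]
 [286.3 246.4]
 [284.6 247.4]]
```

View pics/t2.png

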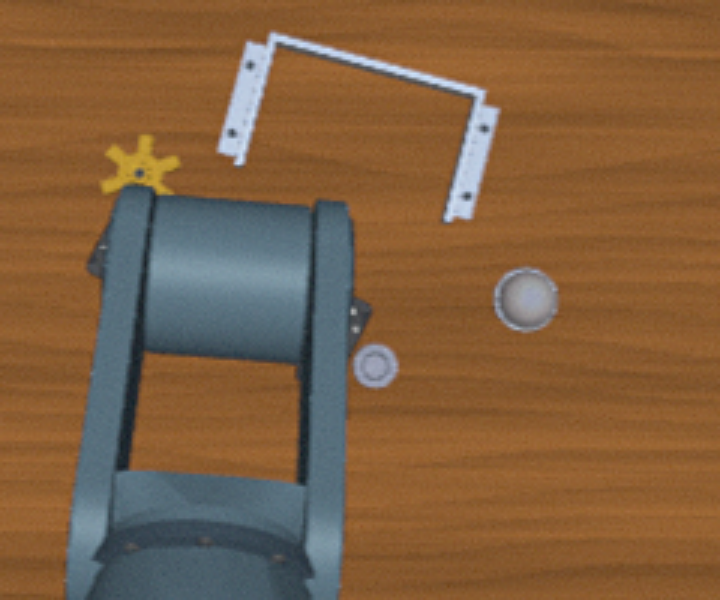

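The top view shows the arm over the coin, with pen, star, dome and small coin undisturbed. Image and depth both put the fingertips about 36 mm higher than reported, with x and y agreeing. I'll back off and lower in guarded steps.

Request:
play_rows(
  dp=[
    [-20,0,0],
    [-45,0,0],
    [-65,0,0],
    [-72,0,0],
    [-72,0,0],
    [-72,0,8],
    [-72,0,16],
    [-72,0,22],
    [-72,0,26],
    [-72,0,26],
  ],
  twist=[
    [0,0,0],
    [0,0,0],
    [0,0,0],
    [0,0,0],
    [0,0,0],
    [0,0,0],
    [0,0,0],
    [0,0,0],
    [0,0,0],
    [0,0,0],
  ],
  gripper=[185,185,185,185,185,185,185,185,185,185],
)

```text
clock: 4.67
tool_pos: [0.467, 0.1157, -0.0165]
tcp_rot: [3.141, 0.002, -0.463]
contact_force: [0.5, -0.4, 0.0]
gripper_width: 0.0241
gripper_force: 0.0
```

```bash
python3 -c "
from h import *
p,d=r.camera('side')
s=r.get_state();A=R.from_euler('xyz',s['tcp_rot']);print(s['tool_pos'],s['contact_force'])
tip=s['tool_pos']+A.apply([0,.0295,.008]);u,v=proj('side',tip)[0];print(u,v)
g=cv2.cvtColor(p,cv2.COLOR_RGB2GRAY);print(g[int(v)-20:int(v)+12,int(u)-1:int(u)+2].mean(1).round(),int(v)-20)
"
```

```text
[ 0.46722641  0.1158368  -0.01595757] [-0.32953408 -0.04216159  1.1000913 ]
260.6856792833663 267.44937511467583
[ 15.  16.  14.  16.  16.  14.  15.  16.  15.  15.  30.  88.  98.  99.
  99.  98. 101. 101. 102. 101. 104. 103. 104. 104. 103. 103. 102. 104.
 107. 107. 109. 110.] 247
```

The reported z is −16 mm with no contact, so the offset is real: the tips are about 11 mm above the bench. I'll go 7 mm further down.

Request:
play_rows(
  dp=[
    [0,0,1],
    [0,0,2],
    [0,0,3],
    [0,0,4],
    [0,0,5],
    [0,0,6],
    [0,0,7],
    [0,0,7],
    [0,0,7],
    [0,0,7],
  ],
  twist=[
    [0,0,0],
    [0,0,0],
    [0,0,0],
    [0,0,0],
    [0,0,0],
    [0,0,0],
    [0,0,0],
    [0,0,0],
    [0,0,0],
    [0,0,0],
  ],
  gripper=[185,185,185,185,185,185,185,185,185,185],
)

```text
clock: 5.55
tool_pos: [0.4676, 0.1161, -0.022]
tcp_rot: [-3.142, -0.0, -0.463]
contact_force: [0.7, 0.2, 0.2]
gripper_width: 0.0243
gripper_force: 0.0
```

```bash
cat >> h.py <<'E'
def tip():
    p,d=r.camera('side')
    s=r.get_state();A=R.from_euler('xyz',s['tcp_rot']);print(s['clock'],s['tool_pos'].round(4),s['contact_force'].round(1))
    t=s['tool_pos']+A.apply([0,.0295,.008]);u,v=proj('side',t)[0]
    g=cv2.cvtColor(p,cv2.COLOR_RGB2GRAY)[:,int(u)-1:int(u)+2].mean(1); k=int(v)-25+np.argmax(g[int(v)-25:int(v)+10]>55)
    dz=(proj('side',t)-proj('side',t+[0,0,.01]))[0,1]; print('tip row',k,'pred',v.round(1),'true tip z',(t[2]+(v-k)/dz*.01).round(4)); return p
E
python3 -c "
from h import *
tip();delta(.469+.895*.186,.115-.446*.186,-.024,-.463)"
```

```text
5.6 [ 0.4676  0.1161 -0.022 ] [-0.1  0.4  0.6]
tip row 259 pred 269.1 true tip z 0.0052
t 5.6 [ 0.4676  0.1161 -0.022 ] [-3.142 -0.    -0.463] dp [187.7   0.3   2. ] tw [-0.   -0.01  0.02]
```

Request:
play_rows(
  dp=[
    [6,0,1],
    [14,0,1],
    [20,0,1],
    [25,0,1],
    [31,0,1],
    [38,0,1],
    [45,0,1],
    [52,0,1],
    [58,0,1],
    [60,0,1],
  ],
  twist=[
    [0,0,0],
    [0,0,0],
    [0,0,0],
    [0,0,0],
    [0,0,0],
    [0,0,0],
    [0,0,0],
    [0,0,0],
    [0,0,0],
    [0,0,0],
  ],
  gripper=[185,185,185,185,185,185,185,185,185,185],
)

```text
clock: 6.43
tool_pos: [0.5203, 0.09, -0.0224]
tcp_rot: [3.141, 0.003, -0.462]
contact_force: [-11.2, 4.8, 17.6]
gripper_width: 0.0241
gripper_force: 9.1
```

```bash
python3 -c "
from h import *
p=tip();cv2.imwrite('pics/s4.png',cv2.resize(p[180:330,220:420],None,fx=4,fy=4)[:,:,::-1])
delta(.469+.895*.186,.115-.446*.186,-.024,-.463)"
```

```text
6.4833 [ 0.5204  0.0899 -0.0224] [-7.2  2.9 12.8]
tip row 258 pred 268.0 true tip z 0.0048
t 6.4833 [ 0.5204  0.0899 -0.0224] [ 3.141e+00  3.000e-03 -4.620e-01] dp [128.8   0.5   1.2] tw [0.02 0.18 0.04]
```

View pics/s4.png

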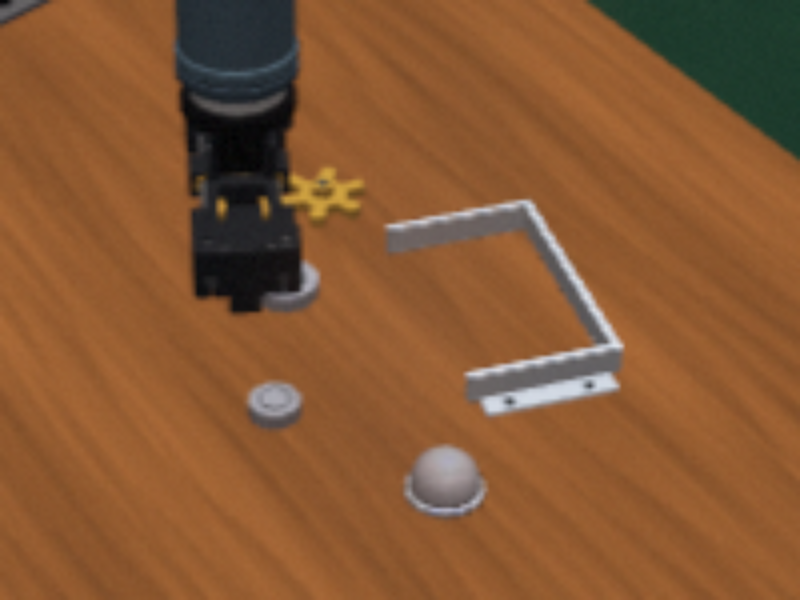

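The coin has moved to about (288,285) in the crop and sits against the fingers. The upward force of about 15 N means the tips rub the bench, so I'll raise them 3 mm and continue.

Request:
play_rows(
  dp=[
    [0,0,-3],
    [3,0,-3],
    [8,0,-3],
    [15,0,-3],
    [22,0,-3],
    [30,0,-3],
    [38,0,-3],
    [46,0,-3],
    [52,0,-3],
    [55,0,-3],
  ],
  twist=[
    [0,0,0],
    [0,0,0],
    [0,0,0],
    [0,0,0],
    [0,0,0],
    [0,0,0],
    [0,0,0],
    [0,0,0],
    [0,0,0],
    [0,0,0],
  ],
  gripper=[185,185,185,185,185,185,185,185,185,185],
)

```text
clock: 7.32
tool_pos: [0.5717, 0.0641, -0.02]
tcp_rot: [-3.141, -0.001, -0.463]
contact_force: [-0.8, 0.6, 1.4]
gripper_width: 0.0245
gripper_force: 0.7
```

```bash
python3 -c "
from h import *
p=tip()
delta(.469+.895*.186,.115-.446*.186,-.020,-.463)"
```

```text
7.3667 [ 0.5718  0.0641 -0.02  ] [-0.2  0.2  0.3]
tip row 256 pred 266.3 true tip z 0.0082
t 7.3667 [ 0.5718  0.0641 -0.02  ] [-3.141e+00 -1.000e-03 -4.630e-01] dp [71.3  0.2  0.1] tw [-0.01 -0.06 -0.01]
```

Request:
play_rows(
  dp=[
    [4,0,0],
    [11,0,0],
    [19,0,0],
    [28,0,0],
    [37,0,0],
    [46,0,0],
    [55,0,0],
    [62,0,0],
    [67,0,0],
    [70,0,0],
  ],
  twist=[
    [0,0,0],
    [0,0,0],
    [0,0,0],
    [0,0,0],
    [0,0,0],
    [0,0,0],
    [0,0,0],
    [0,0,0],
    [0,0,0],
    [0,0,0],
  ],
  gripper=[185,185,185,185,185,185,185,185,185,185],
)

```text
clock: 8.2
tool_pos: [0.6339, 0.0331, -0.02]
tcp_rot: [-3.142, -0.0, -0.463]
contact_force: [-0.8, 0.9, 0.3]
gripper_width: 0.0241
gripper_force: 0.5
```

```bash
python3 -c "
from h import *
p,d=r.camera('side');cv2.imwrite('pics/s5.png',cv2.resize(p[180:330,220:420],None,fx=4,fy=4)[:,:,::-1])
delta(.4,-.0,.08,-.108)"
```

```text
t 8.25 [ 0.6341  0.033  -0.02  ] [-3.141e+00 -1.000e-03 -4.630e-01] dp [-194.7  134.1 -100.1] tw [ -0.    -0.04 -20.34]
```

View pics/s5.png

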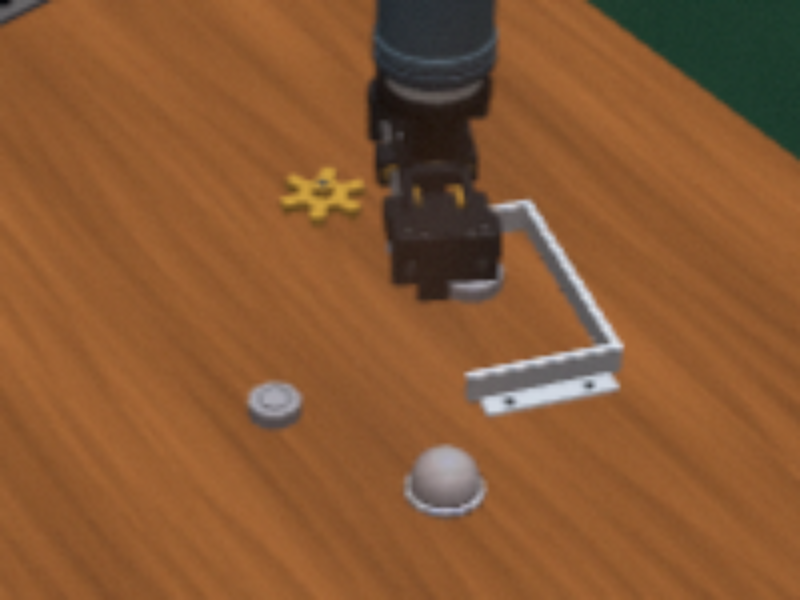

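The big coin is inside the pen at about (473,280) in the crop, and everything else is in place. Next I'll retreat and go behind the small coin.

Request:
play_rows(
  dp=[
    [-10,0,0],
    [-25,0,0],
    [-30,0,-25],
    [-40,10,-50],
    [-70,45,-50],
    [-105,80,-50],
    [-140,115,-50],
    [-172,146,-50],
    [-172,146,-50],
    [-172,146,-50],
  ],
  twist=[
    [0,0,0],
    [0,0,0],
    [0,0,0],
    [0,0,-5],
    [0,0,-10],
    [0,0,-15],
    [0,0,-20],
    [0,0,-20],
    [0,0,-20],
    [0,0,-20],
  ],
  gripper=[185,185,185,190,197,197,197,197,197,197],
)

```text
clock: 9.08
tool_pos: [0.408, -0.0194, 0.0288]
tcp_rot: [-3.141, 0.005, -0.114]
contact_force: [-0.3, 0.7, 0.3]
gripper_width: 0.0198
gripper_force: 0.0
```

```bash
python3 -c "
from h import *
delta(.4154,-.0206,-.02,-.115);print(r.get_state()['gripper_width'])"
```

```text
t 9.0833 [ 0.408  -0.0194  0.0288] [-3.141  0.005 -0.114] dp [ 7.8  0.4 48.7] tw [-0.04  0.29  0.04]
0.019826241574525512
```

Request:
play_rows(
  dp=[
    [0,0,12],
    [0,0,24],
    [0,0,34],
    [0,0,41],
    [0,0,46],
    [0,0,49],
    [0,0,49],
    [0,0,49],
    [0,0,49],
    [0,0,49],
  ],
  twist=[
    [0,0,0],
    [0,0,0],
    [0,0,0],
    [0,0,0],
    [0,0,0],
    [0,0,0],
    [0,0,0],
    [0,0,0],
    [0,0,0],
    [0,0,0],
  ],
  gripper=[197,197,197,197,197,197,197,197,197,197],
)

```text
clock: 9.92
tool_pos: [0.4145, -0.0204, -0.0186]
tcp_rot: [3.141, -0.001, -0.113]
contact_force: [-0.4, -0.5, 0.8]
gripper_width: 0.0202
gripper_force: 0.0
```

```bash
python3 -c "
from h import *
tip();d=np.array([.993,-.115]);e=np.array([.652,-.048])-d*.0227
delta(*e,-.02,-.115);delta(.475,-.0275,-.02,-.115)
p,_=r.camera('top');m,l,b=blobs(p)
for i,s,c in b: print(s,ray('top',c,.012).round(4))"
```

```text
9.9667 [ 0.4145 -0.0205 -0.0187] [-1.  -0.2  0.9]
tip row 292 pred 304.0 true tip z 0.0141
t 9.9667 [ 0.4145 -0.0205 -0.0187] [ 3.141e+00 -1.000e-03 -1.130e-01] dp [216.4   0.4   1.5] tw [ 0.01 -0.05  0.09]
t 9.9667 [ 0.4145 -0.0205 -0.0187] [ 3.141e+00 -1.000e-03 -1.130e-01] dp [60.9  0.1  1.4] tw [ 0.01 -0.05  0.09]
[ 307  175   95   65 1135] [[ 0.6718 -0.0144]]
[330 198  20  20 330] [[0.6586 0.0216]]
[399 254  22  22 379] [[ 0.5293 -0.1427]]
[352 279  16  16 184] [[ 0.4766 -0.027 ]]
[340 296  18  24 270] [[ 0.4258 -0.0046]]
[355 301  51  19 501] [[ 0.4157 -0.0615]]
```

Request:
play_rows(
  dp=[
    [0,0,1],
    [0,0,2],
    [0,0,3],
    [0,0,4],
    [0,0,4],
    [0,0,4],
    [0,0,5],
    [0,0,5],
    [0,0,5],
    [0,0,5],
  ],
  twist=[
    [0,0,0],
    [0,0,0],
    [0,0,0],
    [0,0,0],
    [0,0,0],
    [0,0,0],
    [0,0,0],
    [0,0,0],
    [0,0,0],
    [0,0,0],
  ],
  gripper=[197,197,197,197,197,197,197,197,197,197],
)

```text
clock: 10.85
tool_pos: [0.4141, -0.0204, -0.0225]
tcp_rot: [3.141, 0.001, -0.113]
contact_force: [-10.5, 2.7, 29.6]
gripper_width: 0.0205
gripper_force: 14.9
```

```bash
python3 -c "
from h import *
tip()"
```

```text
10.9 [ 0.4142 -0.0204 -0.0225] [-10.1   2.5  30.1]
tip row 294 pred 305.1 true tip z 0.0075
```

The bench is again at reported −0.0225, a consistent offset. I'll raise 4 mm and push.

Request:
play_rows(
  dp=[
    [0,0,-4],
    [10,0,-4],
    [20,0,-4],
    [27,0,-4],
    [32,0,-4],
    [37,0,-4],
    [42,0,-4],
    [49,0,-4],
    [57,0,-4],
    [65,0,-4],
  ],
  twist=[
    [0,0,0],
    [0,0,0],
    [0,0,0],
    [0,0,0],
    [0,0,0],
    [0,0,0],
    [0,0,0],
    [0,0,0],
    [0,0,0],
    [0,0,0],
  ],
  gripper=[197,197,197,197,197,197,197,197,197,197],
)

```text
clock: 11.73
tool_pos: [0.4793, -0.0278, -0.0201]
tcp_rot: [-3.142, 0.0, -0.114]
contact_force: [0.2, 0.2, -1.0]
gripper_width: 0.0201
gripper_force: 0.2
```

```bash
python3 -c "
from h import *
p,d=r.camera('side')
s=r.get_state();print(s['contact_force'],s['gripper_force'])
h=cv2.cvtColor(p,cv2.COLOR_RGB2HSV);m=((h[:,:,1]<90)&(h[:,:,2]>90)).astype('uint8');m[:243]=0;m[330:]=0;m[:,:240]=0;m[:,380:]=0
n,l,st,c=cv2.connectedComponentsWithStats(m)
for i in range(1,n):
  if st[i][4]>30: print(st[i],ray('side',c[i],.010).round(4))
d=np.array([.993,-.115]);e=np.array([.652,-.048])-d*.0227
delta(*e,-.02,-.115)"
```

```text
[0.28069813 0.03448392 1.17132022] 0.08926754118874669
[329 243  17  12 159] [[0.6543 0.0189]]
[336 243  40  41 564] [[ 0.6462 -0.0897]]
[321 291  21  18 272] [[ 0.5244 -0.1482]]
t 11.7833 [ 0.4813 -0.0283 -0.0196] [ 3.141e+00 -2.000e-03 -1.140e-01] dp [1.491e+02 1.000e-01 7.000e-01] tw [ 0.02 -0.14  0.07]
```

Request:
play_rows(
  dp=[
    [4,0,0],
    [11,0,0],
    [19,0,0],
    [27,0,0],
    [35,0,0],
    [43,0,0],
    [51,0,0],
    [59,0,0],
    [66,0,0],
    [70,0,0],
  ],
  twist=[
    [0,0,0],
    [0,0,0],
    [0,0,0],
    [0,0,0],
    [0,0,0],
    [0,0,0],
    [0,0,0],
    [0,0,0],
    [0,0,0],
    [0,0,0],
  ],
  gripper=[197,197,197,197,197,197,197,197,197,197],
)

```text
clock: 12.62
tool_pos: [0.5494, -0.0359, -0.0199]
tcp_rot: [3.141, -0.001, -0.113]
contact_force: [-0.4, -0.5, -0.2]
gripper_width: 0.02
gripper_force: 0.2
```

```bash
python3 -c "
from h import *
p,d=r.camera('side');cv2.imwrite('pics/s6.png',cv2.resize(p[180:330,220:420],None,fx=4,fy=4)[:,:,::-1])
d=np.array([.993,-.115]);e=np.array([.652,-.048])-d*.0227
delta(*e,-.02,-.115)"
```

```text
t 12.6667 [ 0.5498 -0.036  -0.0198] [ 3.141e+00 -1.000e-03 -1.140e-01] dp [80.2  0.3  0.3] tw [ 0.01 -0.07  0.08]
```

View pics/s6.png

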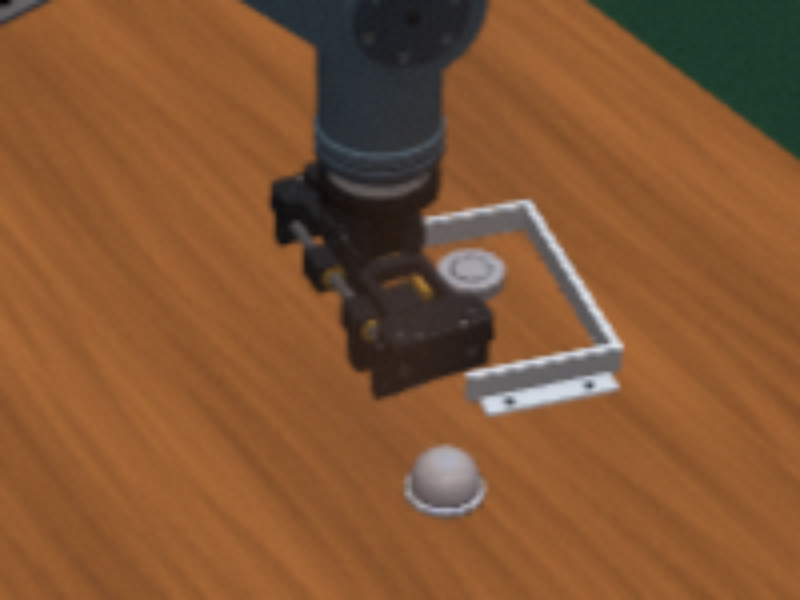

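The small coin has left (275,403) and is hidden in front of the fingers. The big coin lies flat at (470,270), inside the pen. I'll finish the push.

Request:
play_rows(
  dp=[
    [4,0,0],
    [12,0,0],
    [21,0,0],
    [31,0,0],
    [41,0,0],
    [51,0,0],
    [61,0,0],
    [70,0,0],
    [76,0,0],
    [79,0,0],
  ],
  twist=[
    [0,0,0],
    [0,0,0],
    [0,0,0],
    [0,0,0],
    [0,0,0],
    [0,0,0],
    [0,0,0],
    [0,0,0],
    [0,0,0],
    [0,0,0],
  ],
  gripper=[197,197,197,197,197,197,197,197,197,197],
)

```text
clock: 13.5
tool_pos: [0.6279, -0.0448, -0.0199]
tcp_rot: [3.142, -0.001, -0.114]
contact_force: [-0.3, -0.3, 0.2]
gripper_width: 0.02
gripper_force: 0.3
```

Request:
play_rows(
  dp=[
    [0,0,0],
    [-10,0,0],
    [-30,0,0],
    [-45,0,-20],
    [-70,0,-50],
    [-110,0,-80],
    [-150,0,-100],
    [-190,0,-100],
    [-230,0,-100],
    [-250,0,-100],
  ],
  twist=[
    [0,0,0],
    [0,0,0],
    [0,0,0],
    [0,0,0],
    [0,0,0],
    [0,0,0],
    [0,0,0],
    [0,0,0],
    [0,0,0],
    [0,0,0],
  ],
  gripper=[197,197,197,197,197,197,197,197,197,197],
)

```text
clock: 14.33
tool_pos: [0.3745, -0.0152, 0.0795]
tcp_rot: [-3.141, 0.001, -0.113]
contact_force: [-0.7, -1.1, -0.3]
gripper_width: 0.0201
gripper_force: 0.0
```

```bash
python3 -c "
from h import *
p,_=r.camera('top');cv2.imwrite('pics/t9.png',cv2.resize(p[165:305,255:435],None,fx=4.2,fy=4.2)[:,:,::-1])
m,l,b=blobs(p);u=np.array([.969,-.247]);v=np.array([.247,.969])
for i,s,c in b:
  w=ray('top',c,.012)[0]; q=w-[.656,-.013];print(s,w.round(4),'pen',(q@u).round(4),(q@v).round(4))"
```

```text
[ 307  175   95   65 1134] [ 0.6716 -0.0148] pen 0.0155 0.0021
[330 198  20  20 328] [0.6587 0.0217] pen -0.0059 0.0343
[361 205  16  15 182] [ 0.6496 -0.0457] pen 0.0019 -0.0333
[399 254  22  22 379] [ 0.5294 -0.1426] pen -0.0906 -0.1569
```

View pics/t9.png

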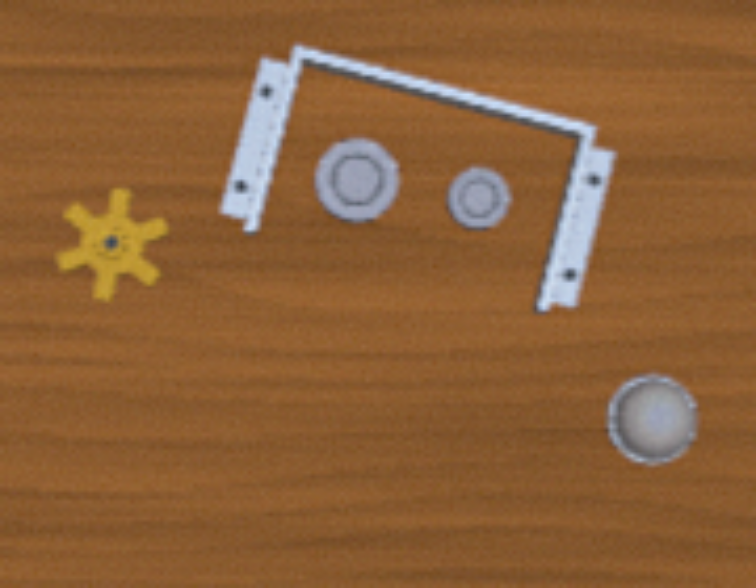

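The view shows both coins flat and well inside the pen, the big one at (357,180) and the small one at (479,198). The star (112,243) and dome (652,420) haven't moved, and the arm is clear.

```bash
python3 -c "
from bench import r
print(r.close_job())"
```

```text
the job is handed in; nothing more can be done
None
```

Both coins lie flat and wholly inside the pen, at least 20 mm from every wall and the open side. The star wheel and dome cap are unmoved, nothing came near the faceplate (not re-measured), and I handed the job in at about 14.4 s of the 54 s; the reported tool height read about 30 mm too low, so the first sweep passed over the big coin and the fingertips twice pressed the bench, up to about 30 N.

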